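# Set the tilting plate and load the setup block on the slope

### The arm

A 6-joint arm with a two-finger parallel gripper is mounted at the origin on a cart in front of the work surface, level with it; the furniture and walls round the work are solid. World frame = base frame: x ahead of the robot, y to its left, z up, the work surface at z = 0. Lengths are in m, angles in rad, forces in N, time in s.
With the tool pointing down it reaches from about 0.25 to 0.725 m from the base axis. Payload 4 kg.
Tool frame: the origin (TCP) lies at the very end of the fingers, on their centre line; the grasp point (between the pads) lies 19 mm behind it; z points along the fingers, y is the line along which they close (so a half turn about z gives the same grasp; the last joint's range is limited). The gripper opens to 85 mm and grips with 20 to 120 N. Pads are 22 mm wide; open, the fingers measure 114 mm over their backs; the gripper's body (76 mm by 85 mm) begins 54 mm behind the grasp point. The pads swing forward as they close: fully open they stand 13 mm farther back than shut.
Start: joints at [1.137, 0.241, 0.005, 1.335, 0, 1.571], TCP at [0.21, 0.454, 0.231] pointing down, gripper open.
Joint ranges: [-2.72, 2.72], [-1.05, 1.87], [-1.09, 1.28], [-1.99, 2.15], [-1.42, 1.44], [-3.14, 3.14]. Speed limits (rad/s): [2.79, 2.79, 3.14, 3.14, 3.14, 3.14].

### API

Orientations are given as a unit quaternion [x, y, z, w].
In Python, from workcell import * gives the robot as it stands. The module is installed in compiled form; this text tells all that it offers.
- The arm moves only by the tool send_rows, never from a script. Its argument "steps" is text: rows parted by semicolons, each of 7 numbers parted by spaces: the opening, from -1 (shut) to 1 (fully open), then the shift along the world's x, y, z in m, then the turn, a rotation vector about the world's x, y, z in rad. A call has exactly 5 rows; each row shifts and turns the commanded pose from where the row before left it; what a row does not reach is not made up. A row lasts 1/12 s, in which the tool goes at most 41.7 mm and 7.16 degrees, less where a joint would pass 70% of its speed; a pose out of reach is approached as far as the arm can. A call is refused whole if a number of a shift passes 0.0417 or a number of a turn 0.125, either way. A call with a gripper value outside its range is refused whole. The fingers move at their own pace and stop on an object; the grip force is fixed at half the most. Time passes only in rows, so rows that do not move let the fingers close, or fill a call up. It gives the time, the measured TCP pose, the force, the opening and the grip force at its end, in the units of the state.
- get_obs(): the state, without advancing time (a new reading comes with each control period).
- camera(name): name is "scene" or "top" or "wrist"; returns a dict with "frame" (480x640x3 uint8, red, green, blue), "range_z" (480x640 float32, m along the optical axis (not along the pixel's ray), 0 where there is no reading), "camera_matrix" (3x3 intrinsics, pixels), "extrinsics" (4x4, takes a point from world to camera coordinates); the wrist camera has in their place "T_tool_cam" (4x4, takes a point from camera to tool coordinates, whose origin is the TCP and whose axes are the flange's). Camera axes: x right, y down, z forward; pixel columns grow to the right and rows downward; lengths in m; the calibration is good to about 2 mm. A picture is of the moment at which its call begins: read the wrist's pose just before it.
- job_done(): hands the job in; it is judged then, once.
The state is a dict: "clock": time; "joint_pos": joint angles; "joint_vel": joint speeds; "tau": joint torques, N m; "eef_pos": TCP position; "tool_rot": TCP orientation; "ft_force": force on the tool from outside, world axes, zero at the start; "ft_torque": the same for the moment, N m; "grip_width": finger opening in m; "grasp_force": force on a finger pad.
Only numpy, scipy, OpenCV 4.12 (cv2) and the standard library are available. Lean on these libraries where they do the work, as an engineer would, in place of code of your own. Each camera call takes 0.05 s, during which the arm holds its last target. There are 200 camera calls.

### The job

First lift the empty tilting plate by its black lug to 30 degrees, level with the thick mark on its scale. Then set the flat steel setup block down on the slope without dropping it: flat on the plate, its long sides running up the slope, its lower end against the ledge, about midway across the plate. Let go of it, leave the plate at 30 degrees and do not disturb the other things.

Things in the scene. Friction and masses are not known exactly. Their poses are not given: they have to be found in the camera images.
- tilt_plate (a joint): plate angle in rad: 0 = level, 0.524 = 30 degrees, end stop 0.84. The stiff friction hinge crosses the end of the plate nearer the robot; the far end rises and stays where left. On the left-hand side an aluminium arc scale has thin marks at 0, 10, 20, 40 degrees and one thick long mark at 30; a black pointer on the plate's edge moves along it
- lug_grip (a point): middle of the black upright lug, 16 mm thick (y) x 24 x 42 mm high, on a 16 mm wide tab at the plate's far end; its top is 15 mm above this point. Axes turn with the plate: x up the slope away from the ledge, y along the hinge, z out of the plate. The hinge axis lies 177 mm back (-x) and 25 mm down (-z) from here
- plate_seat (a point): point on the plate's top at the foot of the ledge, midway across; axes as lug_grip's. The aluminium plate is 120 mm wide (y), its surface runs 140 mm up the slope from the ledge, a steel strip 8 mm thick and 12 mm high. The hinge axis lies 10 mm back (-x) and 6 mm down (-z). A level plate's top is 38 mm above the worktop
- setup_block: plain steel setup block with small holes in its faces, lying flat: 50 mm (x) x 75 mm (y, long) x 25 mm high, 0.5 to 0.8 kg; origin at the centre of its underside, z up
- vee_block: small steel V-block, 45 x 40 x 36 mm high, a bystander; origin at the centre of its underside
- tall_sleeve: upright steel sleeve 35 mm diameter, 62 mm high, a bystander; origin at the centre of its underside
- big_ring: steel ring 66 mm diameter, 20 mm high, a bystander; origin at the centre of its underside
- flanged_bush: flanged brass bush 42 mm diameter, 26 mm high, a bystander; origin at the centre of its underside
- brush: wooden flux brush 156 mm long (x), 17 mm wide, a bystander; origin at the centre of its underside
Mind the look-alikes: they are no part of the job. What is shaped like the setup_block but orange or pink is not meant.

How it is judged:
On the way, in this order (a step that is already met when the one before it is completed fails the run):
1. the empty plate stands at 30 degrees (within 5.6) with nothing on it and the fingers off it (value of joint tilt_plate between 0.425 and 0.622 rad and distance between setup_block and plate_seat above 0.13 m and contact force between the fingers and tilt_plate below 0.1 N), for 0.2 s.
2. the block touches the sloping plate, flat on it, while the fingers still hold it (value of joint tilt_plate between 0.425 and 0.622 rad and contact force between the fingers and setup_block above 1 N and contact force between setup_block and tilt_plate above 0.3 N and angle between the z axis of setup_block and the z axis of plate_seat, either way round below 0.2 rad and z of setup_block in the frame of plate_seat between -0.004 and 0.006 m), for 0.05 s.
At the end, for the whole second after the job is handed in: The plate stands at 30 degrees within 5.6 degrees; the setup block lies at rest flat on it (within 5 degrees, underside within 4 mm of the surface), long sides up the slope within 10 degrees, lower end within 7 mm of the ledge, its middle within 25 mm of the plate's middle line (value of joint tilt_plate between 0.425 and 0.622 rad and x of setup_block in the frame of plate_seat between 0.03 and 0.0445 m and y of setup_block in the frame of plate_seat between -0.025 and 0.025 m and z of setup_block in the frame of plate_seat between -0.003 and 0.004 m and angle between the z axis of setup_block and the z axis of plate_seat, either way round below 0.09 rad and angle between the y axis of setup_block and the x axis of plate_seat, either way round below 0.17 rad and linear speed of setup_block below 0.01 m/s); the robot touches nothing.
It fails at once if the V-block is moved by more than 2 cm (distance of vee_block from where it was at the start of the episode above 0.02 m).
It fails at once if the tall sleeve is moved by more than 2 cm (distance of tall_sleeve from where it was at the start of the episode above 0.02 m).
It fails at once if the ring is moved by more than 2 cm (distance of big_ring from where it was at the start of the episode above 0.02 m).
It fails at once if the brass bush is moved by more than 2 cm (distance of flanged_bush from where it was at the start of the episode above 0.02 m).
It fails at once if the brush is moved by more than 2 cm (distance of brush from where it was at the start of the episode above 0.02 m).
It also fails if it takes over 58 s, if anything falls off the work surface, if the arm or the gripper's body presses on something with over 40 N, if the wrist force passes 120 N, or if a joint passes its speed limit or range.

## Working session

There is one attempt and no reset: what is moved stays moved. The work goes in short steps, Python scripts to look and compute and a tool call to move; the robot and the scene stay as the last step left them, time stands still between calls to the robot, and variables do not carry over. Pictures are saved under pics/ and viewed, at most 10 in all, crops included, and the job is handed in when it is done.

Besides the shell and the picture viewer there is one more tool, called after "Call:" by a JSON object that holds its "api" and its "payload". send_rows: Moves the arm, as the interface text tells. Its arguments: {"type":"object","properties":{"steps":{"type":"string"}},"required":["steps"]}

```bash
mkdir -p pics; cat > h.py <<'E'
from workcell import *
import numpy as np, cv2
def grab(n):
    c=camera(n); cv2.imwrite(f'pics/{n}0.png',c['frame'][:,:,::-1]); np.savez(f'{n}.npz',**c); return c
def world(c,u,v,d=None):
    d=c['range_z'][int(v),int(u)] if d is None else d
    p=np.linalg.inv(c['camera_matrix'])@[u,v,1]*d
    return (np.linalg.inv(c['extrinsics'])@np.r_[p,1])[:3]
E
python3 - <<'E'
from h import *
grab('top');grab('scene');print(get_obs())
E
```

```text
{'clock': 0.1, 'joint_pos': array([ 1.13701400e+00,  2.41315275e-01,  3.85819198e-03,  1.33518813e+00,
       -2.78945817e-05,  1.57080095e+00]), 'joint_vel': array([-0.0001071 , -0.00303429,  0.00617018, -0.00048789,  0.00033205,
       -0.00103832]), 'tau': array([ 6.80143476e-04, -3.73138332e+01,  2.53009754e+01,  1.08568251e-02,
        2.38141104e-05, -1.39030658e-05]), 'eef_pos': array([0.20992477, 0.45317859, 0.23051285]), 'tool_rot': array([ 2.15196824e-01,  9.76570260e-01, -9.05787902e-04, -1.85312970e-04]), 'ft_force': array([ 0.49290031,  0.53264483, -0.26101323]), 'ft_torque': array([-0.02397932, -0.0158059 ,  0.02449814]), 'grasp_force': 0.0, 'grip_width': 0.08580304864825407}
```

View pics/top0.png

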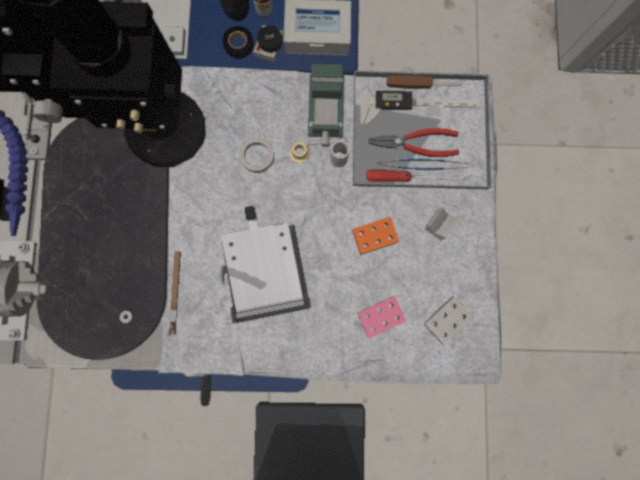

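View pics/scene0.png

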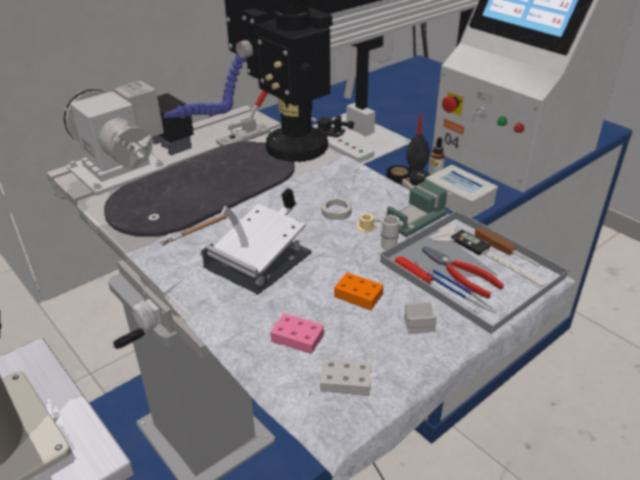

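The top view shows the lug at (251,213), the plate around (265,270) with its ledge near (270,310), and the scale arc at (240,275). There are three block shapes: orange (376,235), pink (382,316) and grey with holes (448,319). The V-block at (441,222) is also grey. The setup block should be the plain grey one at (448,319), so I'll measure that and check it in a crop.

```bash
python3 - <<'E'
from h import *
c=dict(np.load('top.npz'))
for n,u,v in [('lug',251,213),('lugtop',250,209),('tab',254,225),('plate',270,265),('plate2',285,285),('pl',250,250),('block',448,319),('block2',452,326),('vee',441,222),('ring',247,160),('bush',299,148),('sleeve',340,147),('brush',176,280),('brushend',173,330),('orange',376,240),('pink',382,320),('table',330,210)]:
    print(n,np.round(world(c,u,v),4))
f=c['frame'][:,:,::-1]
a=cv2.resize(f[195:330,210:320],None,fx=4,fy=4,interpolation=2)
b=cv2.resize(f[285:350,410:485],None,fx=4.5,fy=4.5,interpolation=2)
im=np.zeros((540,440+b.shape[1],3),np.uint8); im[:,:440]=a; im[:b.shape[0],440:]=b
cv2.imwrite('pics/crop1.png',im)
# block footprint by height
K=c['camera_matrix'];d=c['range_z'];v,u=np.mgrid[:480,:640]
P=(np.linalg.inv(c['extrinsics'])[:3]@np.stack([((u-K[0,2])/K[0,0]*d).ravel(),((v-K[1,2])/K[1,1]*d).ravel(),d.ravel(),np.ones(d.size)])).T.reshape(480,640,3)
def rect(name,u0,u1,v0,v1,z0,z1):
    q=P[v0:v1,u0:u1].reshape(-1,3); q=q[(q[:,2]>z0)&(q[:,2]<z1)]
    r=cv2.minAreaRect((q[:,:2]*1000).astype(np.float32)); print(name,len(q),np.median(q[:,2]),r,np.round(cv2.boxPoints(r)).tolist())
rect('block',418,480,290,350,.018,.032)
rect('plate',215,315,215,325,.033,.043)
rect('ledge',215,315,285,325,.045,.056)
rect('lug',240,262,200,228,.055,.09)
rect('scale',215,270,255,300,.055,.2)
E
```

```text
lug [0.6322 0.1035 0.1101]
lugtop [0.6393 0.1057 0.1085]
tab [0.6184 0.1023 0.0728]
plate [0.5505 0.0732 0.0572]
plate2 [0.5165 0.0463 0.048 ]
pl [0.5756 0.1088 0.0617]
block [ 0.4634 -0.2483  0.0239]
block2 [ 0.4507 -0.2611  0.0031]
vee [ 0.6413 -0.238   0.0234]
ring [0.7569 0.1298 0.0033]
bush [0.7832 0.0306 0.0045]
sleeve [ 0.7771 -0.0472  0.0345]
brush [0.5232 0.2493 0.0087]
brushend [0.4326 0.2482 0.011 ]
orange [ 0.6076 -0.1198  0.0026]
pink [ 0.459  -0.1291  0.0226]
table [ 0.6631 -0.0318  0.0024]
block 1117 0.02611207850229036 ((462.364990234375, -248.80154418945312), (50.82600021362305, 75.2479248046875), 43.054141998291016) [[418.0, -239.0], [469.0, -294.0], [507.0, -259.0], [455.0, -204.0]]
plate 542 0.04138824656738671 ((510.5032958984375, 77.50027465820312), (102.72526550292969, 143.21531677246094), 8.601301193237305) [[449.0, 141.0], [470.0, -1.0], [572.0, 14.0], [551.0, 156.0]]
ledge 1033 0.04836619834143585 ((497.259765625, 76.900146484375), (61.50811004638672, 136.31231689453125), 11.917415618896484) [[453.0, 137.0], [481.0, 4.0], [541.0, 17.0], [513.0, 150.0]]
lug 107 0.07339797070097243 ((631.9539184570312, 106.81193542480469), (43.215911865234375, 20.163352966308594), 21.568248748779297) [[608.0, 108.0], [616.0, 89.0], [656.0, 105.0], [648.0, 124.0]]
scale 835 0.05872386404090357 ((540.1309814453125, 116.55899047851562), (53.96725845336914, 84.96397399902344), 2.5715889930725098) [[511.0, 158.0], [515.0, 73.0], [569.0, 75.0], [565.0, 160.0]]
```

View pics/crop1.png

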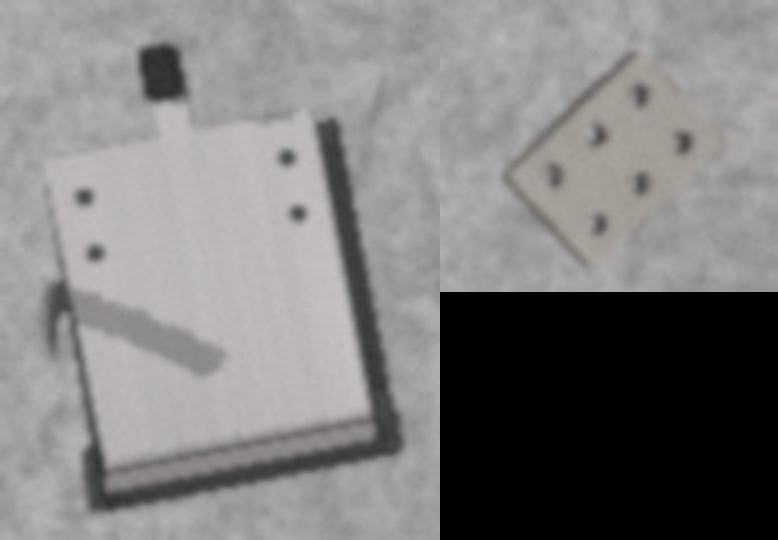

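The left crop shows the lug top at about (161,72), the plate corners near (45,158), (305,112) and (372,420), and the foot of the ledge near (105,468). The right crop confirms a plain grey block with holes, measured 51 x 75 mm with its top at 26 mm. The plate is already tilted slightly, so I'll fit its plane.

```bash
python3 - <<'E'
from h import *
c=dict(np.load('top.npz'))
K=c['camera_matrix'];d=c['range_z'];v,u=np.mgrid[:480,:640]
E=np.linalg.inv(c['extrinsics'])
P=(E[:3]@np.stack([((u-K[0,2])/K[0,0]*d).ravel(),((v-K[1,2])/K[1,1]*d).ravel(),d.ravel(),np.ones(d.size)])).T.reshape(480,640,3)
m=np.zeros((480,640),np.uint8)
cr=lambda p:(np.array(p)/4-.375+[210,195])
cv2.fillPoly(m,[np.round([cr(p) for p in [(65,170),(295,130),(350,400),(115,445)]]).astype(int)],1)
q=P[m>0]
for _ in range(3):
    A=np.c_[q[:,:2],np.ones(len(q))];s=np.linalg.lstsq(A,q[:,2],rcond=None)[0];r=q[:,2]-A@s;q=q[abs(r)<2.5*r.std()]
n=np.array([-s[0],-s[1],1]);n/=np.linalg.norm(n)
print('plane',s,r.std(),'tilt deg',np.degrees(np.arccos(n[2])),'uphill dir',np.degrees(np.arctan2(s[1],s[0])))
Kinv=np.linalg.inv(K)
def hit(p,off=0):
    uv=cr(p); ray=E[:3,:3]@(Kinv@[*uv,1]); o=E[:3,3]
    t=(s[2]+off/n[2]-o[2]+s[0]*o[0]+s[1]*o[1])/(ray[2]-s[0]*ray[0]-s[1]*ray[1]); return o+t*ray
C={k:hit(p) for k,p in dict(TL=(45,158),TR=(308,112),BR=(372,418),BL=(105,467)).items()}
for k,x in C.items(): print(k,np.round(x,4))
print([round(np.linalg.norm(C[a]-C[b]),4) for a,b in [('TL','TR'),('TR','BR'),('BR','BL'),('BL','TL')]])
for a,b in [('BR','TR'),('BL','TL')]:
    w=C[b]-C[a]; print('yaw',np.degrees(np.arctan2(w[1],w[0])))
for a,b in [('BR','BL'),('TR','TL')]:
    w=C[b]-C[a]; print('yaw-90',np.degrees(np.arctan2(w[1],w[0]))-90)
print('lugtop',hit((161,72),.034), 'cam',E[:3,3])
q=P[203:220,243:260].reshape(-1,3); print('lug pts',np.round(np.percentile(q[q[:,2]>.07],[5,50,95],axis=0),4))
t=P[225:260,330:350].reshape(-1,3);print('table z',np.median(t[:,2]))
E
```

```text
plane [ 0.22168898  0.04764644 -0.06965531] 0.0014903422555845637 tilt deg 12.77585865948942 uphill dir 12.129757912303708
TL [0.6011 0.1594 0.0712]
TR [0.6243 0.0457 0.0709]
BR [0.4927 0.0146 0.0403]
BL [0.4685 0.1318 0.0405]
[np.float64(0.1161), np.float64(0.1387), np.float64(0.1196), np.float64(0.1388)]
yaw 13.260305777188707
yaw 11.77783896837137
yaw-90 11.646635993438721
yaw-90 11.562018017418723
lugtop [0.63270709 0.10533401 0.11049078] cam [ 0.46955919 -0.00599672  0.93305136]
lug pts [[0.623  0.0991 0.0758]
 [0.6337 0.1057 0.1092]
 [0.6514 0.1147 0.1132]]
table z 0.002101313935202964
```

Call:
{"api": "send_rows", "payload": {"steps": "1 0.0284 -0.0231 -0.002 0 0 0.0431; 1 0.0284 -0.0231 -0.002 0 0 0.0431; 1 0.0284 -0.0231 -0.002 0 0 0.0431; 1 0.0284 -0.0231 -0.002 0 0 0.0431; 1 0.0284 -0.0231 -0.002 0 0 0.0431"}}

```text
clock: 0.52
eef_pos: [0.3529, 0.3368, 0.2208]
tool_rot: [0.108, 0.994, -0.0, -0.0]
ft_force: [-0.1, 0.4, -0.1]
grip_width: 0.0855
grasp_force: 0.0
```

Call:
{"api": "send_rows", "payload": {"steps": "1 0.0284 -0.0231 -0.002 0 0 0.0431; 1 0.0284 -0.0231 -0.002 0 0 0.0431; 1 0.0284 -0.0231 -0.002 0 0 0.0431; 1 0.0284 -0.0231 -0.002 0 0 0.0431; 1 0.0284 -0.0231 -0.002 0 0 0.0431"}}

```text
clock: 0.93
eef_pos: [0.495, 0.2211, 0.2107]
tool_rot: [0.0, 1.0, -0.0, -0.0]
ft_force: [0.3, 1.2, 0.1]
grip_width: 0.0852
grasp_force: 0.0
```

Call:
{"api": "send_rows", "payload": {"steps": "1 0.0284 -0.0231 -0.002 0 0 0.0431; 1 0.0284 -0.0231 -0.002 0 0 0.0431; 1 0.0284 -0.0231 -0.002 0 0 0.0431; 1 0.0284 -0.0231 -0.002 0 0 0.0431; 1 0.0284 -0.0231 -0.002 0 0 0.0431"}}

```text
clock: 1.35
eef_pos: [0.637, 0.1057, 0.2005]
tool_rot: [-0.107, 0.994, 0.0, -0.001]
ft_force: [0.9, 1.0, 1.4]
grip_width: 0.0855
grasp_force: 0.0
```

Call:
{"api": "send_rows", "payload": {"steps": "1 0 0 0 0 0 0; 1 0 0 0 0 0 0; 1 0 0 0 0 0 0; 1 0 0 0 0 0 0; 1 0 0 0 0 0 0"}}

```text
clock: 1.77
eef_pos: [0.6353, 0.1084, 0.2018]
tool_rot: [-0.107, 0.994, 0.0, 0.0]
ft_force: [-0.4, -0.5, 1.4]
grip_width: 0.0852
grasp_force: 0.0
```

Call:
{"api": "send_rows", "payload": {"steps": "1 0 -0.001 -0.0244 0 0 0; 1 0 0 -0.0244 0 0 0; 1 0 0 -0.0244 0 0 0; 1 0 0 -0.0244 0 0 0; 1 0 0 -0.0234 0 0 0"}}

```text
clock: 2.18
eef_pos: [0.6354, 0.1075, 0.08]
tool_rot: [-0.107, 0.994, 0.0, 0.0]
ft_force: [-0.4, -0.3, 0.2]
grip_width: 0.0851
grasp_force: 0.0
```

Call:
{"api": "send_rows", "payload": {"steps": "-0.2 0 0 0 0 0 0; -0.4 0 0 0 0 0 0; -0.6 0 0 0 0 0 0; -0.8 0 0 0 0 0 0; -1 0 0 0 0 0 0"}}

```text
clock: 2.6
eef_pos: [0.6376, 0.1066, 0.0827]
tool_rot: [-0.106, 0.994, 0.0, 0.002]
ft_force: [0.2, 0.6, 0.6]
grip_width: 0.0255
grasp_force: 0.0
```

Call:
{"api": "send_rows", "payload": {"steps": "-1 0 0 0 0 0 0; -1 0 0 0 0 0 0; -1 0 0 0 0 0 0; -1 0 0 0 0 0 0; -1 0 0 0 0 0 0"}}

```text
clock: 3.02
eef_pos: [0.637, 0.1086, 0.0825]
tool_rot: [-0.107, 0.994, 0.002, 0.002]
ft_force: [-1.0, 5.3, 4.2]
grip_width: 0.015
grasp_force: 60.4
```

```bash
python3 - <<'E'
from h import *
o=get_obs();print(o['eef_pos'],o['ft_force'],o['ft_torque'],o['grip_width'],o['grasp_force'],o['joint_pos'])
H=np.array([.4724,.0714,.032]);psi=.2117;u=np.array([np.cos(psi),np.sin(psi),0]);v=np.array([-u[1],u[0],0])
from scipy.spatial.transform import Rotation as R
p=o['eef_pos'];N=10;st=.031
for i in range(1,N+1): 
    q=H+R.from_rotvec(-v*st*i).apply(o['eef_pos']-H); print(np.round(q-p,4)); p=q
print(-v*st)
E
```

```text
[0.63704652 0.10863434 0.08254653] [-0.98890013  5.34966727  4.18694352] [0.87166251 0.34764136 0.22640964] 0.014952261157415336 60.41534185409546 [ 0.16717989  0.61719185  0.18814875  1.13806793  0.00366986 -0.04781714]
[-0.0016 -0.0003  0.0052]
[-0.0018 -0.0004  0.0052]
[-0.0019 -0.0004  0.0051]
[-0.0021 -0.0004  0.005 ]
[-0.0022 -0.0005  0.005 ]
[-0.0024 -0.0005  0.0049]
[-0.0025 -0.0005  0.0048]
[-0.0027 -0.0006  0.0047]
[-0.0028 -0.0006  0.0046]
[-0.003  -0.0006  0.0046]
[ 0.00651379 -0.03030793 -0.        ]
```

Call:
{"api": "send_rows", "payload": {"steps": "-1 -0.0016 -0.0003 0.0052 0.0065 -0.0303 0; -1 -0.0018 -0.0004 0.0052 0.0065 -0.0303 0; -1 -0.0019 -0.0004 0.0051 0.0065 -0.0303 0; -1 -0.0021 -0.0004 0.005 0.0065 -0.0303 0; -1 -0.0022 -0.0005 0.005 0.0065 -0.0303 0"}}

```text
clock: 3.43
eef_pos: [0.6282, 0.1066, 0.1068]
tool_rot: [-0.107, 0.991, 0.01, 0.08]
ft_force: [6.5, 6.9, -6.5]
grip_width: 0.0148
grasp_force: 59.1
```

Call:
{"api": "send_rows", "payload": {"steps": "-1 -0.0024 -0.0005 0.0049 0.0065 -0.0303 0; -1 -0.0025 -0.0005 0.0048 0.0065 -0.0303 0; -1 -0.0027 -0.0006 0.0047 0.0065 -0.0303 0; -1 -0.0028 -0.0006 0.0046 0.0065 -0.0303 0; -1 -0.003 -0.0006 0.0046 0.0065 -0.0303 0"}}

```text
clock: 3.85
eef_pos: [0.6148, 0.1036, 0.1309]
tool_rot: [-0.106, 0.982, 0.018, 0.156]
ft_force: [6.4, 6.5, -5.4]
grip_width: 0.015
grasp_force: 59.0
```

```bash
cat > m.py <<'E'
from h import *
from scipy.spatial.transform import Rotation as R
def tilt():
    c=camera('top');K=c['camera_matrix'];d=c['range_z'];v,u=np.mgrid[:480,:640]
    E=np.linalg.inv(c['extrinsics'])
    P=(E[:3]@np.stack([((u-K[0,2])/K[0,0]*d).ravel(),((v-K[1,2])/K[1,1]*d).ravel(),d.ravel(),np.ones(d.size)])).T.reshape(480,640,3)
    a=.2117;L=(P-[.4724,.0714,.032])@np.array([[np.cos(a),-np.sin(a),0],[np.sin(a),np.cos(a),0],[0,0,1]])
    q=L[(L[:,:,0]>.03)&(L[:,:,0]<.10)&(abs(L[:,:,1])<.05)&(L[:,:,2]<.15)&(L[:,:,2]>-.02)]
    for _ in range(6):
        A=np.c_[q[:,:2],np.ones(len(q))];s=np.linalg.lstsq(A,q[:,2],rcond=None)[0];r=q[:,2]-A@s;q=q[abs(r)<2*r.std()]
    print('tilt rad',np.arctan(s[0]),'side',s[1],'z0 (expect',.006/np.cos(np.arctan(s[0]))+.002,')',s[2],len(q),r.std())
    return c
E
python3 - <<'E'
from m import *
o=get_obs();print(o['eef_pos'],R.from_quat(o['tool_rot']).as_matrix()[:,2],o['ft_force'],o['grip_width'])
tilt(); c=grab('scene'); cv2.imwrite('pics/s1.png',cv2.resize(c['frame'][150:310,170:330,::-1],None,fx=3.6,fy=3.6,interpolation=2))
E
```

```text
[0.61481164 0.10361197 0.13089203] [ 0.30301664  0.06869397 -0.95050621] [ 6.44628118  6.53215635 -5.38051949] 0.015011846701034427
tilt rad 0.5265065609241949 side -8.687858146757318e-05 z0 (expect 0.008939883302874766 ) 0.00695570198336745 707 0.001163243779635944
```

View pics/s1.png

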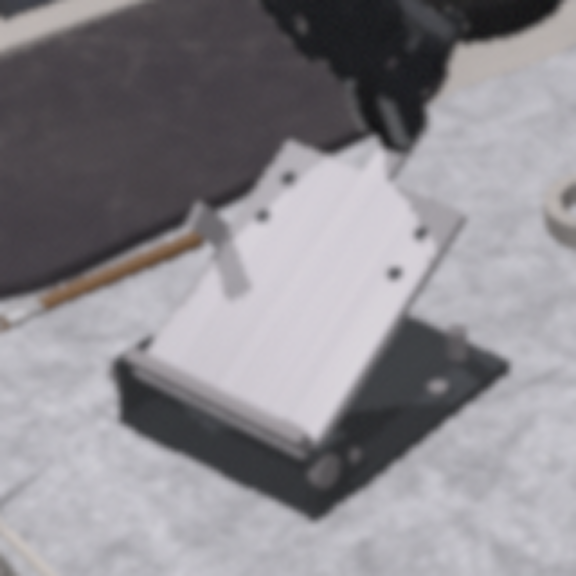

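The crop shows the plate at its raised position, with the scale strip at (225,250) on its left and the fingers on the lug at (395,110). The plane fit gives 0.5265 rad. I'll release and back out along the tool axis.

Call:
{"api": "send_rows", "payload": {"steps": "-0.6 0 0 0 0 0 0; -0.3 0 0 0 0 0 0; 0 0 0 0 0 0 0; 0.2 0 0 0 0 0 0; 0.2 0 0 0 0 0 0"}}

```text
clock: 4.37
eef_pos: [0.6131, 0.101, 0.1293]
tool_rot: [-0.105, 0.983, 0.016, 0.153]
ft_force: [0.1, 0.2, -0.1]
grip_width: 0.0511
grasp_force: 0.0
```

Call:
{"api": "send_rows", "payload": {"steps": "0.2 -0.006 -0.0014 0.019 0 0 0; 0.2 -0.006 -0.0014 0.019 0 0 0; 0.2 -0.006 -0.0014 0.019 0 0 0; 0.2 -0.006 -0.0014 0.019 0 0 0; 0.2 -0.006 -0.0014 0.019 0 0 0"}}

```text
clock: 4.78
eef_pos: [0.5827, 0.094, 0.225]
tool_rot: [-0.105, 0.983, 0.016, 0.153]
ft_force: [-0.1, -0.3, 0.2]
grip_width: 0.0511
grasp_force: 0.0
```

```bash
python3 - <<'E'
from m import *
o=get_obs();print(o['eef_pos'],o['tool_rot'],o['ft_force'],o['grip_width'],o['joint_pos'])
tilt()
# target: tool down, y at yaw 43 deg
y=np.radians(43.05);T=R.from_matrix(np.array([[np.sin(y),np.cos(y),0],[-np.cos(y),np.sin(y),0],[0,0,-1]]).T.T)
print(T.as_matrix(), (T*R.from_quat(o['tool_rot']).inv()).as_rotvec(), np.array([.4624,-.2488,.15])-o['eef_pos'])
E
```

```text
[0.58269727 0.09395914 0.22498   ] [-0.10462478  0.98252792  0.01598047  0.15309205] [-0.06190104 -0.30186161  0.16084264] 0.051145380850479566 [ 0.1505672   0.18935048 -0.12784565  0.94503706  0.01809698 -0.0587894 ]
tilt rad 0.5315633706281766 side 0.0004006441032888891 z0 (expect 0.008960430228876257 ) 0.007125332987345162 841 0.0011533305684934686Traceback (most recent call last):
  File "<stdin>", line 5, in <module>
  File "scipy/spatial/transform/_rotation.pyx", line 1143, in scipy.spatial.transform._rotation.Rotation.from_matrix
ValueError: Non-positive determinant (left-handed or null coordinate frame) in rotation matrix 0: [[ 0.68263633  0.73075827  0.        ]
 [-0.73075827  0.68263633  0.        ]
 [ 0.          0.         -1.        ]].
```

```bash
python3 - <<'E'
from m import *
o=get_obs()
y=np.radians(43.05);T=R.from_matrix([[-np.sin(y),np.cos(y),0],[np.cos(y),np.sin(y),0],[0,0,-1]])
print((T*R.from_quat(o['tool_rot']).inv()).as_rotvec()/15, (np.array([.4624,-.2488,.15])-o['eef_pos'])/15)
E
```

```text
[ 0.00666297  0.02099989 -0.06818161] [-0.00811833 -0.02286001 -0.00533018]
```

Call:
{"api": "send_rows", "payload": {"steps": "1 -0.0081 -0.0229 0 0.0067 0.021 -0.0682; 1 -0.0081 -0.0229 0 0.0067 0.021 -0.0682; 1 -0.0081 -0.0229 0 0.0067 0.021 -0.0682; 1 -0.0081 -0.0229 0 0.0067 0.021 -0.0682; 1 -0.0081 -0.0229 0 0.0067 0.021 -0.0682"}}

```text
clock: 5.25
eef_pos: [0.5421, -0.0212, 0.2242]
tool_rot: [0.068, 0.992, 0.012, 0.104]
ft_force: [0.7, 0.8, -0.3]
grip_width: 0.0854
grasp_force: 0.0
```

Call:
{"api": "send_rows", "payload": {"steps": "1 -0.0081 -0.0229 -0.008 0.0067 0.021 -0.0682; 1 -0.0081 -0.0229 -0.008 0.0067 0.021 -0.0682; 1 -0.0081 -0.0229 -0.008 0.0067 0.021 -0.0682; 1 -0.0081 -0.0229 -0.008 0.0067 0.021 -0.0682; 1 -0.0081 -0.0229 -0.008 0.0067 0.021 -0.0682"}}

```text
clock: 5.67
eef_pos: [0.5016, -0.1359, 0.1838]
tool_rot: [0.238, 0.97, 0.007, 0.051]
ft_force: [0.4, -0.8, -0.4]
grip_width: 0.0851
grasp_force: 0.0
```

Call:
{"api": "send_rows", "payload": {"steps": "1 -0.0081 -0.0229 -0.007 0.0067 0.021 -0.0682; 1 -0.0081 -0.0229 -0.007 0.0067 0.021 -0.0682; 1 -0.0081 -0.0229 -0.007 0.0067 0.021 -0.0682; 1 -0.0081 -0.0229 -0.007 0.0067 0.021 -0.0682; 1 -0.0081 -0.0229 -0.007 0.0067 0.021 -0.0682"}}

```text
clock: 6.08
eef_pos: [0.4611, -0.2504, 0.1488]
tool_rot: [0.4, 0.917, 0.002, -0.003]
ft_force: [-0.8, 0.8, -0.0]
grip_width: 0.0853
grasp_force: 0.0
```

Call:
{"api": "send_rows", "payload": {"steps": "1 0 0 0 0 0 0; 1 0 0 0 0 0 0; 1 0 0 0 0 0 0; 1 0 0 0 0 0 0; 1 0 0 0 0 0 0"}}

```text
clock: 6.5
eef_pos: [0.462, -0.2483, 0.1498]
tool_rot: [0.398, 0.918, 0.002, -0.002]
ft_force: [1.4, -0.3, -0.3]
grip_width: 0.0853
grasp_force: 0.0
```

```bash
python3 - <<'E'
from m import *
o=get_obs();c=camera('wrist');print(o['eef_pos'],o['joint_pos'])
W=np.eye(4);W[:3,:3]=R.from_quat(o['tool_rot']).as_matrix();W[:3,3]=o['eef_pos']
E=W@c['T_tool_cam'];K=c['camera_matrix'];d=c['range_z'];v,u=np.mgrid[:480,:640]
P=(E[:3]@np.stack([((u-K[0,2])/K[0,0]*d).ravel(),((v-K[1,2])/K[1,1]*d).ravel(),d.ravel(),np.ones(d.size)])).T.reshape(480,640,3)
q=P[(P[...,2]>.018)&(P[...,2]<.032)&(abs(P[...,0]-.4624)<.06)&(abs(P[...,1]+.2488)<.06)&(d>0)]
r=cv2.minAreaRect((q[:,:2]*1000).astype(np.float32));print(len(q),np.median(q[:,2]),r)
y=np.radians(43.05);T=R.from_matrix([[-np.sin(y),np.cos(y),0],[np.cos(y),np.sin(y),0],[0,0,-1]])
print((T*R.from_quat(o['tool_rot']).inv()).as_rotvec())
cv2.imwrite('pics/w1.png',c['frame'][:,:,::-1])
E
```

```text
[ 0.46203067 -0.24828783  0.14978498] [-0.49506818  0.34158655 -0.07433602  1.15979438  0.00339186  0.32257972]
6327 0.026147714031258873 ((461.93560791015625, -248.7047576904297), (50.097171783447266, 75.28289794921875), 43.0888786315918)
[-0.00532478 -0.00271363 -0.00177584]
```

View pics/w1.png

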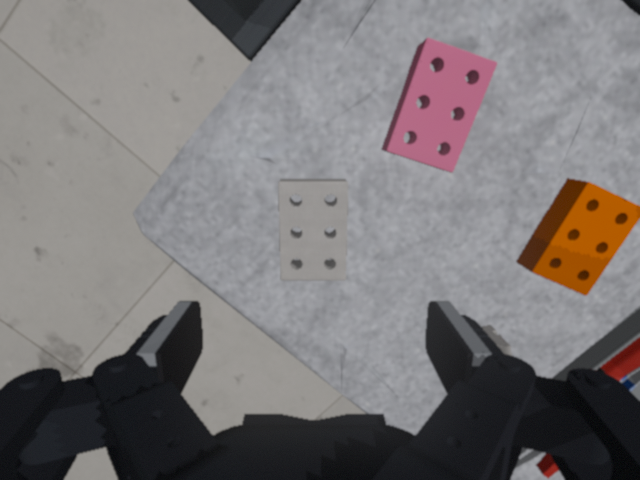

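The wrist view shows the grey block at (313,230), square between the fingers. The pink block at (440,105) is clear of them. The wrist measurement agrees with the top view to within 0.5 mm, so I'll descend.

Call:
{"api": "send_rows", "payload": {"steps": "1 0 0 -0.025 -0.005 -0.003 -0.002; 0.8 0 0 -0.025 0 0 0; 0.7 0 0 -0.025 0 0 0; 0.6 0 0 -0.025 0 0 0; 0.6 0 0 -0.02 0 0 0"}}

```text
clock: 6.97
eef_pos: [0.4615, -0.2481, 0.0282]
tool_rot: [0.399, 0.917, 0.0, -0.0]
ft_force: [0.3, -0.3, -0.0]
grip_width: 0.0681
grasp_force: 0.0
```

Call:
{"api": "send_rows", "payload": {"steps": "0.6 0 0 -0.01 0 0 0; 0.6 0 0 -0.008 0 0 0; 0.6 0 0 -0.006 0 0 0; 0.6 0 0 -0.004 0 0 0; 0.6 0 0 0 0 0 0"}}

```text
clock: 7.38
eef_pos: [0.4619, -0.2491, 0.0015]
tool_rot: [0.399, 0.917, 0.0, -0.0]
ft_force: [-0.7, -0.1, 0.2]
grip_width: 0.0684
grasp_force: 0.0
```

Call:
{"api": "send_rows", "payload": {"steps": "0.4 0 0 0 0 0 0; 0.2 0 0 0 0 0 0; 0 0 0 0 0 0 0; -0.5 0 0 0 0 0 0; -1 0 0 0 0 0 0"}}

```text
clock: 7.8
eef_pos: [0.4626, -0.2495, 0.0027]
tool_rot: [0.399, 0.917, 0.0, 0.001]
ft_force: [-1.3, 0.9, 5.8]
grip_width: 0.0489
grasp_force: 65.1
```

Call:
{"api": "send_rows", "payload": {"steps": "-1 0 0 0 0 0 0; -1 0 0 0 0 0 0; -1 0 0 0 0 0 0; -1 0 0 0 0 0 0; -1 0 0 0 0 0 0"}}

```text
clock: 8.22
eef_pos: [0.4626, -0.2495, 0.0026]
tool_rot: [0.399, 0.917, 0.0, 0.001]
ft_force: [0.7, 2.1, 5.5]
grip_width: 0.0489
grasp_force: 65.1
```

The fingertips seem to brush the table at this height, so I'll regrasp about 4 mm higher.

Call:
{"api": "send_rows", "payload": {"steps": "0.3 0 0 0 0 0 0; 0.5 0 0 0 0 0 0; 0.5 0 0 0 0 0 0; 0.5 0 0 0.004 0 0 0; 0.5 0 0 0 0 0 0"}}

```text
clock: 8.63
eef_pos: [0.4618, -0.2493, 0.0058]
tool_rot: [0.399, 0.917, 0.0, -0.0]
ft_force: [-0.0, -0.1, -0.1]
grip_width: 0.0642
grasp_force: 0.0
```

Call:
{"api": "send_rows", "payload": {"steps": "0.2 0 0 0 0 0 0; 0 0 0 0 0 0 0; -0.5 0 0 0 0 0 0; -1 0 0 0 0 0 0; -1 0 0 0 0 0 0"}}

```text
clock: 9.05
eef_pos: [0.4622, -0.2492, 0.006]
tool_rot: [0.399, 0.917, 0.0, 0.0]
ft_force: [0.9, 0.8, 5.7]
grip_width: 0.0487
grasp_force: 65.0
```

Call:
{"api": "send_rows", "payload": {"steps": "-1 0 0 0 0 0 0; -1 0 0 0 0 0 0; -1 0 0 0 0 0 0; -1 0 0 0 0 0 0; -1 0 0 0 0 0 0"}}

```text
clock: 9.47
eef_pos: [0.4622, -0.2492, 0.0059]
tool_rot: [0.399, 0.917, 0.0, 0.0]
ft_force: [-0.1, 1.3, 5.4]
grip_width: 0.0486
grasp_force: 65.0
```

Call:
{"api": "send_rows", "payload": {"steps": "-1 0 0 0.01 0 0 0; -1 0 0 0.03 0 0 0; -1 0 0 0.04 0 0 0; -1 0 0 0.04 0 0 0; -1 0 0 0.04 0 0 0"}}

```text
clock: 9.88
eef_pos: [0.4597, -0.2483, 0.1655]
tool_rot: [0.399, 0.917, 0.0, -0.003]
ft_force: [2.4, -0.2, -5.8]
grip_width: 0.0486
grasp_force: 65.0
```

```bash
cat > tgt.py <<'E'
from m import *
H=np.array([.4724,.0714,.032]);psi=.2117;a=.529
u=np.array([np.cos(psi),np.sin(psi),0]);v=np.array([-u[1],u[0],0]);k=np.array([0,0,1.])
X=np.cos(a)*u+np.sin(a)*k;n=-np.sin(a)*u+np.cos(a)*k
T=R.from_matrix(np.c_[np.cross(v,-n),v,-n])
seat=H+.010*X+.006*n
def rep(o,t): 
    d=o['eef_pos']-seat; print('TCP in seat',np.round([d@X,d@v,d@n],4),'to go',np.round(t-o['eef_pos'],4),'rot',np.round((T*R.from_quat(o['tool_rot']).inv()).as_rotvec(),4))
def tcp(x,y,z): return seat+x*X+y*v+z*n
E
python3 - <<'E'
from tgt import *
o=get_obs();print(o['ft_force'],o['eef_pos'],o['grip_width'],o['joint_pos'])
t=tcp(.0395,-.003,.0459);print(t,X,n);rep(o,t)
E
```

```text
[ 2.38951081 -0.18749741 -5.78368199] [ 0.45968168 -0.2482752   0.16547204] 0.04856076031124476 [-4.95140937e-01  3.26554227e-01 -5.29446325e-02  1.19700861e+00
 -1.23318150e-04  3.26442416e-01]
[0.48920264 0.07194273 0.10178708] [0.84403883 0.1814011  0.50467028] [-0.49340358 -0.10604246  0.86331217]
TCP in seat [-0.0114 -0.3099  0.1494] to go [ 0.0295  0.3202 -0.0637] rot [-0.1658 -0.5333  1.0082]
```

Call:
{"api": "send_rows", "payload": {"steps": "-1 0.002 0.0213 0.002 -0.011 -0.0356 0.0672; -1 0.002 0.0213 0.002 -0.011 -0.0356 0.0672; -1 0.002 0.0213 0.002 -0.011 -0.0356 0.0672; -1 0.002 0.0213 0.002 -0.011 -0.0356 0.0672; -1 0.002 0.0213 0.002 -0.011 -0.0356 0.0672"}}

```text
clock: 10.3
eef_pos: [0.4695, -0.1412, 0.1739]
tool_rot: [0.237, 0.967, 0.01, 0.09]
ft_force: [-0.3, 0.8, -6.7]
grip_width: 0.0487
grasp_force: 65.0
```

Call:
{"api": "send_rows", "payload": {"steps": "-1 0.002 0.0213 0 -0.011 -0.0356 0.0672; -1 0.002 0.0213 0 -0.011 -0.0356 0.0672; -1 0.002 0.0213 0 -0.011 -0.0356 0.0672; -1 0.002 0.0213 0 -0.011 -0.0356 0.0672; -1 0.002 0.0213 0 -0.011 -0.0356 0.0672"}}

```text
clock: 10.72
eef_pos: [0.4789, -0.035, 0.1733]
tool_rot: [0.068, 0.981, 0.02, 0.178]
ft_force: [0.6, -0.4, -6.0]
grip_width: 0.0482
grasp_force: 65.1
```

Call:
{"api": "send_rows", "payload": {"steps": "-1 0.002 0.0213 0 -0.011 -0.0356 0.0672; -1 0.002 0.0213 0 -0.011 -0.0356 0.0672; -1 0.002 0.0213 0 -0.011 -0.0356 0.0672; -1 0.002 0.0213 0 -0.011 -0.0356 0.0672; -1 0.002 0.0213 0 -0.011 -0.0356 0.0672"}}

```text
clock: 11.13
eef_pos: [0.4885, 0.0709, 0.1727]
tool_rot: [-0.104, 0.96, 0.029, 0.26]
ft_force: [0.1, 0.3, -7.2]
grip_width: 0.0481
grasp_force: 65.1
```

Call:
{"api": "send_rows", "payload": {"steps": "-1 0 0 0 0 0 0; -1 0 0 0 0 0 0; -1 0 0 0 0 0 0; -1 0 0 0 0 0 0; -1 0 0 0 0 0 0"}}

```text
clock: 11.55
eef_pos: [0.4916, 0.0696, 0.1751]
tool_rot: [-0.101, 0.959, 0.029, 0.262]
ft_force: [0.3, 0.1, -5.6]
grip_width: 0.0484
grasp_force: 65.2
```

```bash
python3 - <<'E'
from tgt import *
o=get_obs();print(o['ft_force'],o['eef_pos'],o['grip_width'])
rep(o,tcp(.0395,-.003,.0259))
E
```

```text
[ 0.33142933  0.06410838 -5.63376309] [0.49156347 0.06960512 0.17514488] 0.04839530082507423
TCP in seat [ 0.0781 -0.0058  0.1083] to go [ 0.0075  0.0045 -0.0906] rot [-0.0033  0.0034  0.0004]
```

Call:
{"api": "send_rows", "payload": {"steps": "-1 0.0015 0.0009 -0.0181 0 0 0; -1 0.0015 0.0009 -0.0181 0 0 0; -1 0.0015 0.0009 -0.0181 0 0 0; -1 0.0015 0.0009 -0.0181 0 0 0; -1 0.0015 0.0009 -0.0181 0 0 0"}}

```text
clock: 11.97
eef_pos: [0.4997, 0.0742, 0.0845]
tool_rot: [-0.101, 0.959, 0.029, 0.263]
ft_force: [-0.1, 1.2, -7.0]
grip_width: 0.0485
grasp_force: 65.3
```

Call:
{"api": "send_rows", "payload": {"steps": "-1 0 0 0 0 0 0; -1 0 0 0 0 0 0; -1 0 0 0 0 0 0; -1 0 0 0 0 0 0; -1 0 0 0 0 0 0"}}

```text
clock: 12.38
eef_pos: [0.5005, 0.0749, 0.0867]
tool_rot: [-0.102, 0.959, 0.029, 0.264]
ft_force: [0.3, -0.5, -6.2]
grip_width: 0.0488
grasp_force: 65.2
```

```bash
python3 - <<'E'
from tgt import *
o=get_obs();print(o['ft_force'],o['eef_pos'],o['grip_width'])
rep(o,tcp(.0395,-.003,.0059))
c=grab('scene'); cv2.imwrite('pics/s2.png',cv2.resize(c['frame'][150:310,170:330,::-1],None,fx=3.6,fy=3.6,interpolation=2))
E
```

```text
[ 0.26434643 -0.52089779 -6.19909723] [0.5005274  0.07489121 0.08669839] 0.04884156683113925
TCP in seat [ 0.042  -0.0025  0.027 ] to go [ 0.0084  0.0013 -0.0194] rot [-0.004   0.0078 -0.001 ]
```

View pics/s2.png

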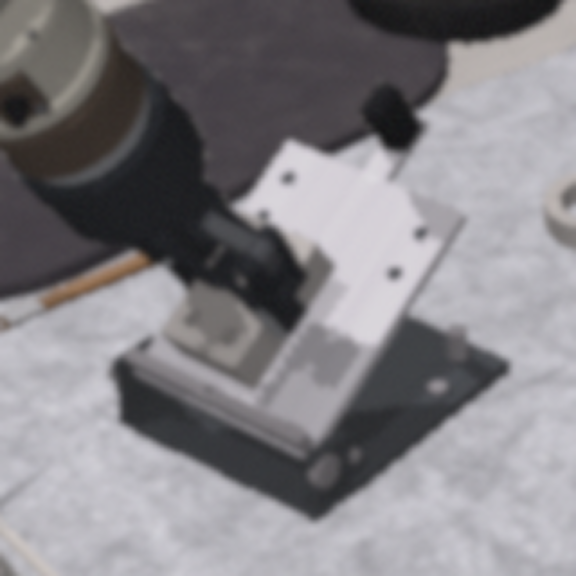

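The crop shows the block held parallel to the plate, with its lower end near (235,365), just above the ledge. It's across the middle of the plate and the lug is clear at (390,115). I'll descend along the normal.

Call:
{"api": "send_rows", "payload": {"steps": "-1 0.0012 0.0003 -0.0029 0 0 0; -1 0.0012 0.0003 -0.0029 0 0 0; -1 0.0012 0.0003 -0.0029 0 0 0; -1 0.0012 0.0003 -0.0029 0 0 0; -1 0.0012 0.0003 -0.0029 0 0 0"}}

```text
clock: 12.85
eef_pos: [0.5052, 0.0764, 0.0699]
tool_rot: [-0.102, 0.959, 0.029, 0.262]
ft_force: [0.9, -0.3, -6.9]
grip_width: 0.0485
grasp_force: 65.4
```

Call:
{"api": "send_rows", "payload": {"steps": "-1 0.0005 0.0001 -0.0009 0 0 0; -1 0.0005 0.0001 -0.0009 0 0 0; -1 0 0 0 0 0 0; -1 0 0 0 0 0 0; -1 0 0 0 0 0 0"}}

```text
clock: 13.27
eef_pos: [0.5062, 0.0766, 0.0687]
tool_rot: [-0.102, 0.959, 0.029, 0.262]
ft_force: [0.6, -0.4, -6.2]
grip_width: 0.0487
grasp_force: 65.3
```

```bash
cat > blk.py <<'E'
from tgt import *
def look():
    o=get_obs();print(o['ft_force'],o['eef_pos'],o['grip_width']);rep(o,tcp(.0395,-.003,.0059))
    for nm in ('scene','top'):
        c=camera(nm);K=c['camera_matrix'];d=c['range_z'];vv,uu=np.mgrid[:480,:640];E=np.linalg.inv(c['extrinsics'])
        P=(E[:3]@np.stack([((uu-K[0,2])/K[0,0]*d).ravel(),((vv-K[1,2])/K[1,1]*d).ravel(),d.ravel(),np.ones(d.size)])).T.reshape(480,640,3)
        L=(P-seat)@np.c_[X,v,n]
        pl=L[(L[...,0]>.1)&(L[...,0]<.13)&(abs(L[...,1])<.05)&(abs(L[...,2])<.012)]
        bt=L[(L[...,0]>-.005)&(L[...,0]<.09)&(abs(L[...,1])<.035)&(L[...,2]>.02)&(L[...,2]<.045)]
        lg=L[(L[...,0]>-.015)&(L[...,0]<.01)&(L[...,1]<-.035)&(L[...,1]>-.06)&(L[...,2]>.006)&(L[...,2]<.018)]
        for k,q in (('plate',pl),('block',bt),('ledge',lg)):
            if len(q)>5: print(nm,k,len(q),np.round(np.percentile(q,[3,50,97],axis=0),4).tolist())
E
python3 -c "
from blk import *
look()"
```

```text
[ 0.58493387 -0.42749543 -6.24810289] [0.50622028 0.07657722 0.0686776 ] 0.04873973022542877
TCP in seat [ 0.038  -0.002   0.0084] to go [ 0.0027 -0.0004 -0.0014] rot [-0.0036  0.0046 -0.0012]
scene plate 673 [[0.101, -0.047, -0.0034], [0.1151, -0.0008, -0.0001], [0.1291, 0.0465, 0.0031]]
scene block 545 [[0.0016, -0.0309, 0.0222], [0.0207, -0.0064, 0.0271], [0.075, 0.0209, 0.0365]]
scene ledge 61 [[-0.0076, -0.0588, 0.0066], [-0.0037, -0.0478, 0.0114], [0.0006, -0.0354, 0.0161]]
top plate 991 [[0.101, -0.047, -0.002], [0.1152, -0.0003, 0.0007], [0.1293, 0.0471, 0.0032]]
top block 964 [[0.0218, -0.0275, 0.0224], [0.0501, -0.0004, 0.028], [0.0766, 0.0258, 0.0375]]
top ledge 21 [[-0.0065, -0.0441, 0.0099], [-0.0033, -0.0402, 0.0121], [0.0005, -0.0353, 0.0134]]
```

Call:
{"api": "send_rows", "payload": {"steps": "-1 0.0009 0.0002 -0.0007 0 0 0; -1 0.0005 0.0001 -0.0009 0 0 0; -1 0 0 0 0 0 0; -1 0 0 0 0 0 0; -1 0 0 0 0 0 0"}}

```text
clock: 13.78
eef_pos: [0.5075, 0.0769, 0.067]
tool_rot: [-0.102, 0.959, 0.029, 0.262]
ft_force: [-0.2, -0.1, -5.9]
grip_width: 0.049
grasp_force: 65.3
```

Call:
{"api": "send_rows", "payload": {"steps": "-1 0.0005 0.0001 -0.0009 0 0 0; -1 0 0 0 0 0 0; -1 0 0 0 0 0 0; -1 0 0 0 0 0 0; -1 0 0 0 0 0 0"}}

```text
clock: 14.2
eef_pos: [0.5078, 0.077, 0.0667]
tool_rot: [-0.102, 0.959, 0.029, 0.263]
ft_force: [-6.2, -2.3, 2.4]
grip_width: 0.0488
grasp_force: 66.6
```

```bash
python3 -c "
from blk import *
look();print(get_obs()['ft_torque'])"
```

```text
[-6.17777782 -2.28578691  2.37482042] [0.50782249 0.0769611  0.06668605] 0.04879997050053857
TCP in seat [ 0.0384 -0.002   0.0059] to go [ 0.0011 -0.0008  0.0006] rot [-0.0039  0.0051 -0.0013]
scene plate 670 [[0.1008, -0.0472, -0.0037], [0.1151, -0.0023, -0.0004], [0.129, 0.0462, 0.0031]]
scene block 527 [[0.002, -0.0313, 0.0208], [0.0219, -0.0047, 0.0246], [0.0751, 0.0211, 0.0382]]
scene ledge 61 [[-0.0073, -0.0595, 0.0071], [-0.0034, -0.0479, 0.011], [0.001, -0.0361, 0.0141]]
top plate 987 [[0.1009, -0.0468, -0.0022], [0.1152, 0.0006, 0.0003], [0.1291, 0.0469, 0.0029]]
top block 932 [[0.0224, -0.0285, 0.0217], [0.0502, -0.0003, 0.0256], [0.0771, 0.0267, 0.0357]]
top ledge 22 [[-0.0059, -0.0437, 0.0101], [-0.0028, -0.0397, 0.0117], [0.0019, -0.0356, 0.0137]]
[-0.25124925  1.5244033   0.12468838]
```

The block is seated: its top is 25 mm above the plate and its lower end is about 1–2 mm from the ledge. I'll release and retreat along the normal.

Call:
{"api": "send_rows", "payload": {"steps": "0.2 0 0 0 0 0 0; 0.3 0 0 0 0 0 0; 0.4 0 0 0 0 0 0; 0.5 0 0 0 0 0 0; 0.5 0 0 0 0 0 0"}}

```text
clock: 14.72
eef_pos: [0.5089, 0.0771, 0.0668]
tool_rot: [-0.102, 0.959, 0.029, 0.263]
ft_force: [-0.7, 0.2, 0.5]
grip_width: 0.0641
grasp_force: 0.0
```

Call:
{"api": "send_rows", "payload": {"steps": "0.5 -0.0025 -0.0005 0.0043 0 0 0; 0.5 -0.005 -0.001 0.0086 0 0 0; 0.5 -0.01 -0.002 0.0173 0 0 0; 0.5 -0.015 -0.003 0.026 0 0 0; 0.5 -0.015 -0.003 0.026 0 0 0"}}

```text
clock: 15.13
eef_pos: [0.4592, 0.0673, 0.1484]
tool_rot: [-0.102, 0.959, 0.029, 0.261]
ft_force: [0.4, 0.7, 0.4]
grip_width: 0.0642
grasp_force: 0.0
```

Call:
{"api": "send_rows", "payload": {"steps": "0.5 -0.005 -0.001 0.03 0 0 0; 0.5 0 0 0.03 0 0 0; 0.5 0 0 0.02 0 0 0; 0.5 0 0 0 0 0 0; 0.5 0 0 0 0 0 0"}}

```text
clock: 15.55
eef_pos: [0.4564, 0.0666, 0.2304]
tool_rot: [-0.102, 0.959, 0.029, 0.264]
ft_force: [-0.6, -0.7, 0.8]
grip_width: 0.0642
grasp_force: 0.0
```

```bash
python3 - <<'E'
from blk import *
look()
c=grab('scene'); cv2.imwrite('pics/s3.png',cv2.resize(c['frame'][150:310,170:330,::-1],None,fx=3.6,fy=3.6,interpolation=2))
E
```

```text
[-0.64636056 -0.66007456  0.84615553] [0.4564091  0.06655108 0.23043249] 0.06417582524257512
TCP in seat [ 0.0758 -0.0014  0.1737] to go [ 0.0525  0.0096 -0.1632] rot [-0.004   0.0088 -0.0012]
scene plate 682 [[0.1007, -0.0472, -0.0039], [0.1148, -0.001, -0.0003], [0.1289, 0.0464, 0.0028]]
scene block 941 [[0.002, -0.0301, 0.0208], [0.0369, -0.0067, 0.0246], [0.0731, 0.0187, 0.0277]]
scene ledge 60 [[-0.0071, -0.0595, 0.0077], [-0.0036, -0.048, 0.0111], [0.0008, -0.036, 0.0138]]
top plate 991 [[0.1008, -0.0468, -0.0023], [0.1152, 0.0004, 0.0002], [0.1289, 0.0468, 0.0026]]
top block 1139 [[0.0033, -0.0257, 0.0217], [0.041, -0.002, 0.0254], [0.0755, 0.0216, 0.0279]]
top ledge 74 [[-0.007, -0.0587, 0.0073], [-0.0013, -0.0471, 0.0115], [0.0016, -0.0359, 0.014]]
```

View pics/s3.png

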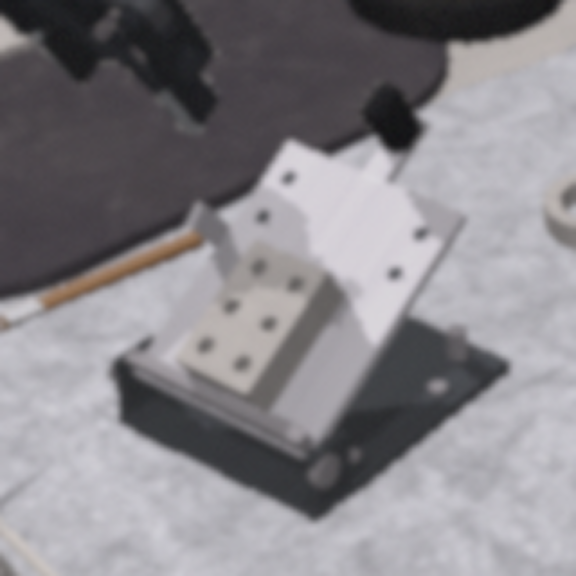

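The crop shows the block at (260,320), flat on the slope with its long sides up it and its lower end at the ledge. It's at about x 38 mm, y −4 mm in the seat frame, within limits. The plate hasn't moved and the gripper is clear.

```bash
python3 -c "
from workcell import *
print(job_done())"
```

```text
the job is handed in; nothing more can be done
None
```

I handed the job in: the plate was left at 30 degrees (measured 0.53 rad), with the setup block flat on it, long sides up the slope, within about 2 mm of the ledge and 4 mm right of the middle line, and the gripper clear; no verdict came back.

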